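Push the jaw cast through the flap of the hand-over chute

TASK

Send the low jaw cast, the one without a plastic base, down the hand-over chute by pushing alone: with the fingertips, push it across the deck in front of the lane, then along the lane so that it pushes the hanging flap open and slides through, and draw the fingers back so that the flap swings shut behind it. Never lift or tip over the cast, and leave the other cast standing where it is on the deck.

Things in the scene. Friction and masses are not known exactly. Their poses are not given: they have to be found in the camera images.
- chute: The hand-over chute, a fixed white unit with grey deck and bare-metal lane. Origin at bench level, mid-width, straight below the flap's hinge line; +x is the way a cast passes through, away from the robot, y to the left, z up. Deck: flat plate, top 52 mm above the bench, x -142 to 0 mm, y -122 to 122 mm, no rim. At x = 0 posts (16 mm along x, at y -45 and 45 mm), the chute's highest part, end 106 mm above the bench.
- lane_mouth (a point): Middle of the lane's mouth, on the deck, at x = -72 mm of the chute. Lane: two rails 22 mm high and 4 mm thick, polished, along the chute's x, from x = -37 mm to the flap at x = 0, 74 mm clear between them; flared ends (29 degrees) open the mouth to about 112 mm.
- slide_foot (a point): Lower end of the slide, mid-width, 3 mm above the bench, x = 111 mm of the chute. The deck ends at the flap (x = 0); from there a slippery metal slide, 80 mm wide, goes straight down at 24 degrees to a black rubber buffer at this point; side and end walls 72 mm above the bench, open above. A cast whose middle is pushed about 5 mm past x = 0 tips onto the slide and slides down by itself.
- flap (a joint): Light metal gravity flap, 70 mm wide, 44 mm high, hanging from a 6 mm rod 47 mm above the deck, across the lane's end at x = 0 of the chute. 0 = hanging shut; positive (rad) = lower edge swung inward, along the chute's +x; stop at 1.35. A push under 0.2 N moves it; it falls shut by itself when nothing holds it.
- flap_edge (a point): Middle of the flap's lower edge, 5 mm above deck height when shut.
- jaw_cast: The cast to send: loose plaster jaw with no plastic base, 56 mm along x, 60 mm along y, 28 mm high (17 mm behind the teeth), about 0.085 kg. Origin: middle of its underside. It stands on the deck left or right of the lane's mouth, about x = -104, y = 83 or -83 mm of the chute; its rounded front (own -x) looks the chute's +x way within 13 degrees, its flat heel (+x) to the robot.
- based_cast: The other cast, to be left alone: jaw on a clear plastic base, loose, 56 x 66 mm, 40 mm high, on the opposite side of the lane's mouth. Origin at the middle of its underside.
Not all that is in view belongs to the job. What is shaped like the jaw_cast but purple is not meant.

How it is judged:
By the outcome, as a careful person would: the job done as asked, in the order asked, and still so for the second after the job is handed in, with the robot touching nothing.
It also fails if it takes over 45 s, if anything falls off the work surface, if the arm or the gripper's body presses on something with over 40 N, if the wrist force passes 120 N, or if a joint passes its speed limit or range.

ROBOT

A 6-joint arm with a two-finger parallel gripper is mounted at the origin on a cart in front of the work surface, level with it; the furniture and walls round the work are solid. World frame = base frame: x ahead of the robot, y to its left, z up, the work surface at z = 0. Lengths are in m, angles in rad, forces in N, time in s.
With the tool pointing down it reaches from about 0.425 to 0.95 m from the base axis. Payload 3.5 kg.
Tool frame: the origin (TCP) lies midway between the tips of the shut fingers; the grasp point (between the pads) lies 19 mm behind it; z points along the fingers, y is the line along which they close (so a half turn about z gives the same grasp; the last joint's range is limited). The gripper opens to 85 mm and grips with 20 to 120 N. Pads are 22 mm wide; open, the fingers measure 114 mm over their backs; the gripper's body (76 mm by 85 mm) begins 54 mm behind the grasp point. The pads swing forward as they close: fully open they stand 13 mm farther back than shut.
Start: joints at [-1.299, 0.286, 1.577, -0, 1.279, -0.15], TCP at [0.276, -0.616, 0.231] pointing down, gripper open.
Joint ranges: [-2.77, 2.77], [-0.9, 2.22], [0.21, 2.48], [-1.53, 4.67], [0.24, 2.81], [-2.84, 2.84]. Speed limits (rad/s): [2.79, 2.79, 3.14, 3.14, 3.14, 3.14].

INTERFACE

Orientations are given as a unit quaternion [x, y, z, w].
In Python, from plant import get_state, read_camera, ctrl gives the robot as it stands.
- The arm moves only by the shell command python3 -m crank 'ROWS' [FORCE]. ROWS is JSON, a list of rows, each a list of 3 entries, a list of its own where there are three numbers: the shift along the tool's x, y, z in mm, then the turn about the tool's z in degrees, then the closure in counts, from 0 (fully open) to 255 (shut). In form: [[[tx, ty, tz], yaw, claw], ...]. A call has 1 to 10 rows; each row is the pose to reach, as a shift and turn from the pose commanded when the call began, along the tool's axes at that moment; what a row does not reach only later rows make up. A row lasts 1/10 s, in which the tool goes at most 50 mm and 8.59 degrees, less where a joint would pass 70% of its speed; a pose out of reach is approached as far as the arm can. A call with a gripper value outside its range is refused whole. The fingers move at their own pace and stop on an object; FORCE is the grip in N (left out, the last holds). Time passes only in rows, so rows that repeat a pose let the fingers close. It gives the time, the measured TCP pose, the force, the opening and the grip force at its end, in the units of the state.
- get_state(): the state, without advancing time (a new reading comes with each control period).
- read_camera(name): name is "scene" or "top" or "wrist"; returns a dict with "frame" (420x560x3 uint8, blue, green, red), "range_z" (420x560 float32, m along the optical axis (not along the pixel's ray), 0 where there is no reading), "vfov" (degrees; the focal length in pixels is half the picture's height over the tangent of half this angle, whatever the lens; pixels are square), "cx", "cy" (the principal point, pixels), "origin" and "orientation" of the camera in the world. Camera axes: x right, y down, z forward; pixel columns grow to the right and rows downward; lengths in m; the calibration is good to about 2 mm. A picture is of the moment at which its call begins.
- ctrl.sign_off(): hands the job in; it is judged then, once.
The state is a dict: "time": time; "qpos": joint angles; "dq": joint speeds; "joint_efforts": joint torques, N m; "eef_pos": TCP position; "tcp_rot": TCP orientation; "contact_force": force on the tool from outside, world axes, zero at the start; "wrist_torque": the same for the moment, N m; "opening": opening from 0.0 (shut) to 1.0 (fully open); "finger_force": force on a finger pad.
Only numpy, scipy, OpenCV 4.12 (cv2) and the standard library are available. Lean on these libraries where they do the work, as an engineer would, in place of code of your own. Each camera call takes 0.05 s, during which the arm holds its last target. There are 200 camera calls.

## Working session

There is one attempt and no reset: what is moved stays moved. The work goes in short steps, Python scripts to look and compute and a shell command to move; the robot and the scene stay as the last step left them, time stands still between calls to the robot, and variables do not carry over. Pictures are saved under pics/ and viewed, at most 13 in all, crops included, and the job is handed in when it is done.

```bash
mkdir -p pics
cat > h.py <<'E'
import numpy as np, cv2
from scipy.spatial.transform import Rotation as R
from plant import get_state, read_camera, ctrl
def cam(n,save=None):
    c=read_camera(n)
    if save: cv2.imwrite('pics/'+save,c['frame'])
    return c
def f(c): return c['frame'].shape[0]/2/np.tan(np.radians(c['vfov'])/2)
def cloud(c):
    z=c['range_z'];v,u=np.mgrid[:z.shape[0],:z.shape[1]]
    p=np.dstack([(u-c['cx'])/f(c)*z,(v-c['cy'])/f(c)*z,z])
    return p@R.from_quat(c['orientation']).as_matrix().T+np.array(c['origin'])
def plane(c,u,v,h):
    d=R.from_quat(c['orientation']).as_matrix()@np.array([(u-c['cx'])/f(c),(v-c['cy'])/f(c),1])
    o=np.array(c['origin']); return o+d*(h-o[2])/d[2]
E
python3 - <<'E'
from h import *
import pickle
for n in['top','scene']:
    c=cam(n,n+'0.png'); pickle.dump(c,open(n+'0.pkl','wb')); print(n,c['origin'],c['orientation'],c['vfov'],c['cx'],c['cy'],(c['range_z']>0).mean())
s=get_state();print(s)
E
```

```text
top [0.39348421 0.03624464 0.91303535] [-0.69516604  0.71201368 -0.07701283  0.06204612] 56.87950259317862 281.87531468931877 209.73990119596473 0.9307568027210884
scene [ 0.39399702 -0.42966882  0.90110986] [ 0.95834602 -0.14066122  0.0402684  -0.24528714] 42.95126087660085 274.1832734537942 202.3072982277319 0.950999149659864
{'time': 0.1, 'qpos': array([-1.29902580e+00,  2.87122788e-01,  1.57805175e+00, -2.17699123e-05,
        1.27856791e+00, -1.49988858e-01]), 'dq': array([ 1.10533241e-03, -2.27164402e-03, -4.89645649e-03,  2.39266156e-05,
       -1.10609592e-05, -1.69077899e-03]), 'joint_efforts': array([ 3.83660090e-04, -4.07297802e+01, -2.93699169e+01, -1.64030121e-04,
        3.42660234e-03,  1.46189177e-05]), 'eef_pos': array([ 0.27618965, -0.61525667,  0.23004355]), 'tcp_rot': array([ 9.77845932e-01,  2.09323140e-01, -7.58116936e-05, -1.07227026e-03]), 'contact_force': array([-0.48862597,  0.3047948 , -0.1528137 ]), 'wrist_torque': array([0.06278341, 0.02433971, 0.0290153 ]), 'finger_force': 0.0, 'opening': 0.9984374780844704}
```

View pics/top0.png

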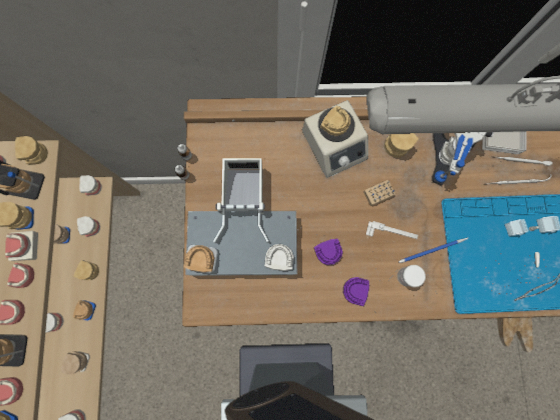

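View pics/scene0.png

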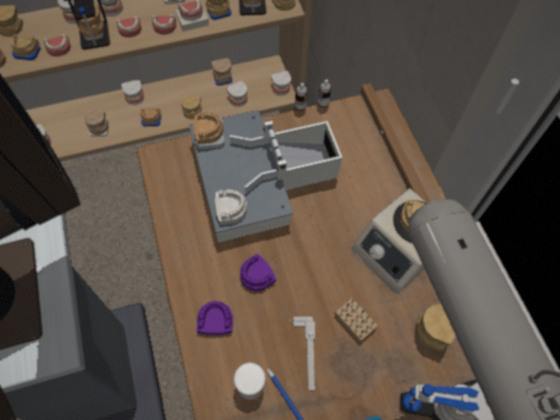

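The top view shows the white jaw at about (279,258), the tan based cast at (201,260), the deck spanning (188,212)-(297,275), and the flap posts near (220,206) and (262,207). The scene view agrees: jaw at (230,206), chute running to the upper right.

```bash
cat >> h.py <<'E'
def rect(P):
    r=cv2.minAreaRect((P[:,:2]*1000).astype(np.float32)); return r
def tochute(p,o,yaw):
    c,s=np.cos(yaw),np.sin(yaw); d=np.asarray(p)[...,:2]-o; return np.stack([d[...,0]*c+d[...,1]*s,-d[...,0]*s+d[...,1]*c],-1)
E
python3 - <<'E'
from h import *
import pickle
for n in['top','scene']:
    c=pickle.load(open(n+'0.pkl','rb')); P=cloud(c); Z=P[...,2]; im=c['frame'].astype(int)
    near=(P[...,0]>.3)&(P[...,0]<.75)&(P[...,1]>-.05)&(P[...,1]<.35)
    print(n,'bench',np.median(Z[near&(Z<.02)]))
    m=near&(abs(Z-.052)<.006)
    m=cv2.morphologyEx(m.astype(np.uint8),cv2.MORPH_OPEN,np.ones((3,3)))
    k,l,st,_=cv2.connectedComponentsWithStats(m); i=1+st[1:,4].argmax(); D=P[l==i]
    print('deck',rect(D),np.median(D[:,2]))
    for lo,hi in[(.06,.085),(.085,.1),(.1,.115)]:
        m=(near&(Z>lo)&(Z<hi)).astype(np.uint8);k,l,st,ce=cv2.connectedComponentsWithStats(m)
        for i in range(1,k):
            if st[i,4]>12: Q=P[l==i];print(lo,st[i,4],ce[i].round(),rect(Q),np.median(Q[:,2]).round(4),np.median(im[l==i],0))
E
```

```text
top bench -6.86312252320409e-05
deck ((494.3160400390625, 108.48139953613281), (244.18858337402344, 141.02325439453125), 88.81675720214844) 0.051829624234658644
0.06 31 [181. 147.] ((714.10302734375, 245.17855834960938), (12.123204231262207, 12.814674377441406), 42.67723846435547) 0.0641 [149. 153. 152.]
0.06 319 [240. 173.] ((629.95361328125, 106.80769348144531), (86.76705932617188, 108.18427276611328), 89.10427856445312) 0.071 [195. 205. 205.]
0.06 31 [178. 167.] ((666.6047973632812, 250.4500274658203), (14.301115989685059, 14.386938095092773), 33.291744232177734) 0.0637 [145. 149. 147.]
0.06 169 [227. 219.] ((547.9776611328125, 133.91000366210938), (48.04774475097656, 116.8926773071289), 37.18144607543945) 0.0723 [128. 129. 124.]
0.06 75 [261. 225.] ((528.0584106445312, 62.569522857666016), (75.99961853027344, 14.154940605163574), 9.376461029052734) 0.0736 [193. 192. 187.]
0.06 566 [201. 259.] ((459.69610595703125, 195.8826904296875), (65.31803131103516, 55.065773010253906), 79.95940399169922) 0.0798 [113. 153. 182.]
0.06 614 [279. 257.] ((459.1832275390625, 25.68790054321289), (5
[... 1292 characters left out ...]
20800781, 21.961753845214844), (59.70445251464844, 55.01268768310547), 77.1424331665039) 0.0696 [151. 156. 160.]
0.085 223 [209. 124.] ((461.5635986328125, 193.40826416015625), (54.34279251098633, 43.8303337097168), 81.75255584716797) 0.0896 [ 70.  98. 126.]
0.085 26 [266. 129.] ((559.1746826171875, 147.08261108398438), (7.9186906814575195, 15.780984878540039), 49.40114974975586) 0.0926 [81.  82.  82.5]
0.085 39 [281. 168.] ((560.8604125976562, 57.623756408691406), (7.752172946929932, 18.065507888793945), 69.40853881835938) 0.0942 [74. 76. 77.]
0.1 246 [275. 144.] ((564.6421508789062, 105.20140075683594), (105.09929656982422, 16.344646453857422), 88.64554595947266) 0.1037 [150.5 151.  150.5]
```

```bash
python3 -m crank '[[[200,-227,0],-32,210],[[200,-227,0],-32,210],[[200,-227,0],-32,210],[[200,-227,0],-32,210],[[402,-455,0],-65,210],[[402,-455,0],-65,210],[[402,-455,0],-65,210],[[402,-455,0],-65,210],[[402,-455,0],-65,210],[[402,-455,0],-65,210]]'; python3 -c "
from h import *
s=get_state();print(s);print(R.from_quat(s['tcp_rot']).as_matrix())"
```

```text
time: 1.1
eef_pos: [0.4248, -0.1363, 0.2311]
tcp_rot: [0.712, 0.702, 0.0, 0.0]
contact_force: [1.2, -0.1, 0.2]
opening: 0.178
finger_force: 0.0
{'time': 1.1, 'qpos': array([-5.38664105e-01, -2.41234130e-01,  2.11430779e+00,  9.12262024e-05,
        1.26846042e+00, -5.23683566e-01]), 'dq': array([ 1.09932436e+00, -7.55721426e-02,  5.74549600e-02,  6.76076776e-04,
        1.01298494e-02,  1.09188941e+00]), 'joint_efforts': array([ -4.56260473, -20.02354324, -28.46853197,  -0.05348821,
         0.15135654,  -0.60699608]), 'eef_pos': array([ 0.42482353, -0.13631071,  0.231076  ]), 'tcp_rot': array([7.12392845e-01, 7.01780900e-01, 4.95101346e-05, 1.73926539e-05]), 'contact_force': array([ 1.17947845, -0.07092483,  0.23288091]), 'wrist_torque': array([-0.00953151, -0.01462448, -0.03231964]), 'finger_force': 0.0, 'opening': 0.17810228028956704}
[[ 1.50071330e-02  9.99887382e-01  9.49529959e-05]
 [ 9.99887386e-01 -1.50071373e-02  4.47097293e-05]
 [ 4.61296668e-05  9.42713380e-05 -9.99999994e-01]]
```

```bash
python3 -m crank '[[[40,0,0],0,210],[[75,25,0],0,210],[[75,25,0],0,210],[[75,25,0],0,210],[[75,25,0],0,210]]'; python3 -c "
from h import *
cam('wrist','w1.png')"
```

```text
time: 1.6
eef_pos: [0.4506, -0.0643, 0.231]
tcp_rot: [0.712, 0.702, -0.0, -0.0]
contact_force: [0.3, -0.3, -0.5]
opening: 0.174
finger_force: 0.0
```

View pics/w1.png

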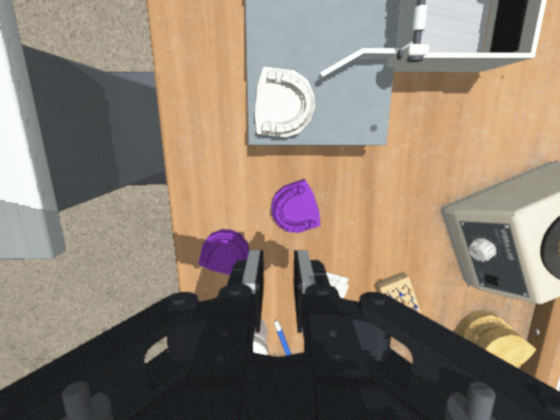

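The wrist view shows the jaw at (283,103): heel side at left (about x=262), straight right side along row 135, nothing between it and the fingers. I'll go down beside it.

```bash
python3 -m crank '[[[19,5,50],0,210],[[19,5,100],0,210],[[19,5,140],0,210],[[19,5,160],0,210],[[19,5,171],0,210],[[19,5,171],0,210],[[19,5,171],0,210]]'; python3 -m crank '[[[15,0,0],0,210],[[25,0,0],0,210],[[32,0,0],0,210],[[39,0,0],0,210],[[46,0,0],0,210],[[53,0,0],0,210],[[60,0,0],0,210],[[65,0,0],0,210],[[65,0,0],0,210]]'
cat > jaw.py <<'E'
from h import *
import sys
c=cam('top',sys.argv[1] if len(sys.argv)>1 else None)
P=cloud(c);Z=P[...,2];im=c['frame'].astype(int)
o=np.array([.565,.106]);yaw=-.019
C=tochute(P,o,yaw)*1000
m=(C[...,0]>-150)&(C[...,0]<0)&(C[...,1]<50)&(C[...,1]>-125)&(Z>.058)&(Z<.083)
hsv=cv2.cvtColor(c['frame'],cv2.COLOR_BGR2HSV)
m&=(hsv[...,2]>140)
k,l,st,ce=cv2.connectedComponentsWithStats(m.astype(np.uint8))
for i in range(1,k):
    if st[i,4]>60: Q=C[l==i]; print(st[i,4],ce[i].round(),cv2.minAreaRect(Q.astype(np.float32)),Q.min(0).round(),Q.max(0).round())
E
python3 jaw.py t1.png
```

```text
time: 2.35
eef_pos: [0.4573, -0.0458, 0.0616]
tcp_rot: [0.713, 0.702, 0.001, 0.001]
contact_force: [0.7, -0.2, -0.7]
opening: 0.175
finger_force: 0.0
time: 3.25
eef_pos: [0.457, 0.021, 0.0601]
tcp_rot: [0.712, 0.702, 0.0, -0.0]
contact_force: [0.2, -0.4, -0.8]
opening: 0.177
finger_force: 0.0
61 [222. 224.] ((-33.14701843261719, 41.8449592590332), (7.805249214172363, 51.03021240234375), 77.54037475585938) [-57.  38.] [-8. 50.]
```

View pics/t1.png

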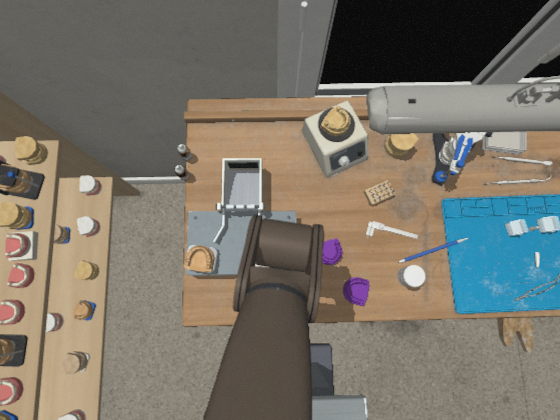

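The top view is blocked by the arm; I'll use the wrist view instead.

```bash
sed -i "s/c=cam('top',.*/n=sys.argv[1];c=cam(n,sys.argv[2] if len(sys.argv)>2 else None)/" jaw.py; python3 jaw.py wrist w2.png;python3 jaw.py scene
```

```text
13365 [279. 188.] ((-104.95658874511719, -47.021080017089844), (59.792903900146484, 55.68101119995117), 77.95625305175781) [-135.  -77.] [-77. -13.]
2201 [440. 185.] ((-38.380489349365234, -42.86945724487305), (77.4174575805664, 13.565159797668457), 14.257087707519531) [-75. -59.] [ -0. -36.]
```

View pics/w2.png

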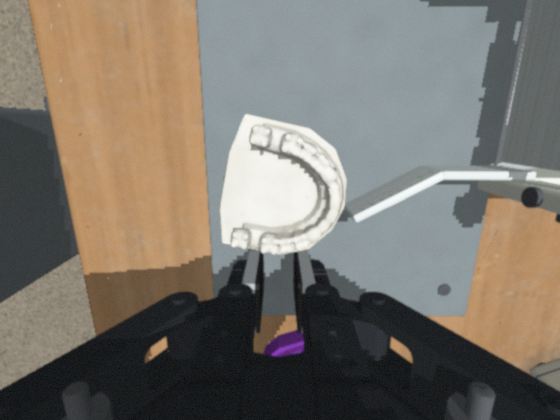

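The wrist picture shows the jaw at (283,185), flat on the deck, its front just clear of the flare tip at (352,217). It's at chute (-105,-47), with 47 mm left to go.

```bash
python3 -m crank '[[[7,0,0],0,210],[[14,0,0],0,210],[[21,0,0],0,210],[[28,0,0],0,210],[[34,0,0],0,210],[[40,0,0],0,210],[[44,0,0],0,210],[[46,0,0],0,210],[[46,0,0],0,210]]';  python3 jaw.py wrist w3.png
```

```text
time: 4.3
eef_pos: [0.4579, 0.0665, 0.0603]
tcp_rot: [0.712, 0.702, 0.0, -0.0]
contact_force: [0.1, 0.7, 0.5]
opening: 0.176
finger_force: 0.0
1441 [474.  89.] ((-30.42758560180664, 41.9676628112793), (9.748366355895996, 60.25712203979492), 82.18000030517578) [-60.  38.] [-0. 50.]
13348 [279. 189.] ((-105.095703125, -2.0999794006347656), (60.73305130004883, 56.06195068359375), 78.0726318359375) [-135.  -31.] [-78.  32.]
2097 [441. 272.] ((-31.59929084777832, -40.05347442626953), (63.546119689941406, 11.266834259033203), 9.654068946838379) [-62. -50.] [ -0. -34.]
```

```bash
python3 -m crank '[[[2,0,0],0,210],[[4,0,0],0,210],[[4,0,0],0,210],[[-15,0,0],0,210],[[-20,0,-25],0,210],[[-20,0,-60],0,210],[[-20,0,-60],0,210],[[-20,0,-60],0,210]]'; python3 -m crank '[[[10,-10,0],8,177],[[20,-20,0],16,177],[[30,-30,0],24,177],[[40,-40,0],32,177],[[59,-42,0],40,177],[[59,-42,0],48,177],[[59,-42,0],56,177],[[59,-42,0],64,177],[[59,-42,0],72,177],[[59,-42,0],80,177]]'; python3 -m crank '[[[0,0,0],8,177],[[0,0,0],10,177],[[0,0,0],10,177],[[0,0,0],10,177]]'; python3 jaw.py wrist w4.png; python3 -c "
from h import *
s=get_state();print(s['qpos'],R.from_quat(s['tcp_rot']).as_matrix()[:2,:2])"
```

```text
time: 5.15
eef_pos: [0.4582, 0.0461, 0.1211]
tcp_rot: [0.712, 0.702, 0.001, 0.001]
contact_force: [0.3, 0.1, -0.1]
opening: 0.173
finger_force: 0.0
time: 6.15
eef_pos: [0.4151, 0.1059, 0.1185]
tcp_rot: [0.997, 0.077, -0.002, -0.0]
contact_force: [0.1, -0.3, -0.5]
opening: 0.305
finger_force: 0.0
time: 6.55
eef_pos: [0.4156, 0.1058, 0.1192]
tcp_rot: [1.0, -0.007, -0.001, -0.0]
contact_force: [-0.3, -0.1, 0.1]
opening: 0.305
finger_force: 0.0
608 [198.  41.] ((-38.903709411621094, 42.642822265625), (8.284063339233398, 44.96067428588867), 77.4488754272461) [-60.  38.] [-17.  50.]
1193 [350.  54.] ((-45.04154586791992, -43.541500091552734), (64.99785614013672, 10.830646514892578), 18.594654083251953) [-75. -59.] [-13. -35.]
6951 [271. 167.] ((-105.2452163696289, 2.0655670166015625), (59.97047805786133, 55.874900817871094), 78.5410385131836) [-135.  -28.] [-78.  36.]
[ 1.17096422e-02 -1.45740160e-01  2.25210243e+00  5.24470781e-05
  1.03703348e+00  1.59618397e+00] [[ 0.99990447 -0.01370429]
 [-0.01370427 -0.99990609]]
```

View pics/w4.png

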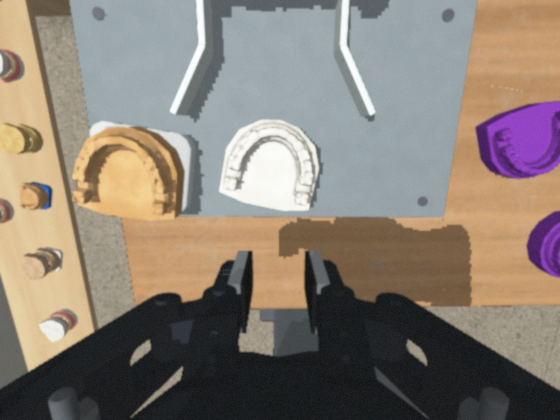

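The wrist picture shows the jaw at (270,167), between the flares and in front of the open fingers; the based cast hasn't moved, at (135,172). I'll go down behind the heel.

```bash
python3 -m crank '[[[-2,-4,0],0,177],[[-2,-4,20],0,177],[[-2,-4,35],0,177],[[-2,-4,50],0,177],[[-2,-4,58],0,177],[[-2,-4,61],0,177],[[-2,-4,61],0,177],[[-2,-4,61],0,177]]'; python3 -m crank '[[[5,0,0],0,177],[[9,0,0],0,177],[[13,0,0],0,177],[[17,0,0],0,177],[[21,0,0],0,177],[[25,0,0],0,177],[[29,0,0],0,177],[[33,0,0],0,177],[[35,0,0],0,177],[[35,0,0],0,177]]'; python3 jaw.py wrist w5.png
```

```text
time: 7.4
eef_pos: [0.4151, 0.1098, 0.06]
tcp_rot: [1.0, -0.007, 0.001, -0.0]
contact_force: [0.9, -0.4, -0.4]
opening: 0.306
finger_force: 0.0
time: 8.4
eef_pos: [0.4501, 0.1093, 0.0593]
tcp_rot: [1.0, -0.007, 0.0, -0.0]
contact_force: [-0.5, -1.0, -1.1]
opening: 0.306
finger_force: 0.0
1460 [175.  77.] ((-32.07902526855469, 41.96238708496094), (8.96486759185791, 57.929744720458984), 81.14611053466797) [-60.  38.] [-3. 50.]
2289 [388.  97.] ((-39.91421127319336, -42.874420166015625), (74.87091064453125, 13.081068992614746), 14.9310302734375) [-75. -58.] [ -3. -35.]
13088 [270. 199.] ((-78.09263610839844, 5.648792266845703), (60.029998779296875, 56.147518157958984), 86.83597564697266) [-106.  -25.] [-50.  37.]
```

View pics/w5.png

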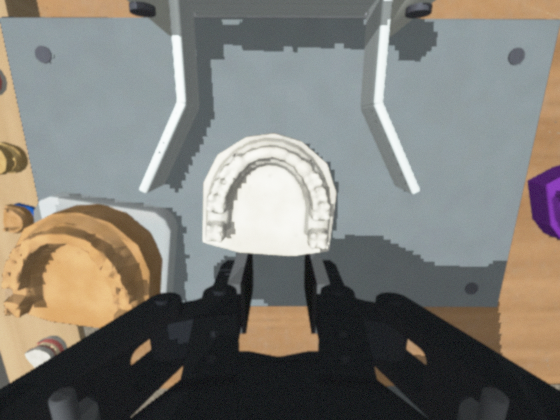

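The jaw at (269,197) is squared up against both fingers (yaw about -3°), about 4 mm left of the lane middle (column 279). It clears the rails, so I'll go on.

```bash
python3 -m crank '[[[4,0,0],0,177],[[8,0,0],0,177],[[12,0,0],0,177],[[16,0,0],0,177],[[20,0,0],0,177],[[24,0,0],0,177],[[28,0,0],0,177],[[31,0,0],0,177],[[33,0,0],0,177],[[33,0,0],0,177]]'; python3 jaw.py wrist w6.png
```

```text
time: 9.45
eef_pos: [0.4829, 0.1088, 0.0594]
tcp_rot: [1.0, -0.007, 0.0, -0.0]
contact_force: [0.4, 0.8, -0.1]
opening: 0.308
finger_force: 0.0
1151 [183. 164.] ((-31.51597785949707, 41.84529113769531), (9.085735321044922, 57.50395965576172), 80.71324920654297) [-59.  38.] [-3. 50.]
1710 [381. 181.] ((-39.75110626220703, -42.763675689697266), (73.91686248779297, 12.8033447265625), 14.817764282226562) [-74. -58.] [ -3. -35.]
12921 [270. 199.] ((-45.346961975097656, 5.829381942749023), (59.98802947998047, 56.180458068847656), 87.0965805053711) [-74. -24.] [-17.  37.]
```

View pics/w6.png

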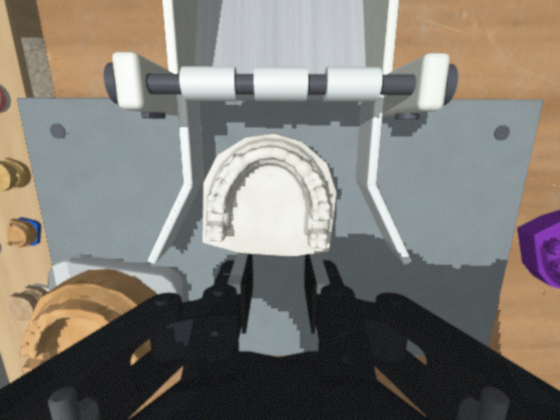

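The jaw at (269,197) is now in the flared mouth, still square, with the rails (187 and 376) clear on both sides. Next I'll push it through the flap.

```bash
python3 -m crank '[[[5,0,0],0,177],[[10,0,0],0,177],[[15,0,0],0,177],[[20,0,0],0,177],[[25,0,0],0,177],[[30,0,0],0,177],[[35,0,0],0,177],[[40,0,0],0,177],[[44,0,0],0,177],[[44,0,0],0,177]]'; python3 jaw.py wrist w7.png
```

```text
time: 10.5
eef_pos: [0.5274, 0.1081, 0.0595]
tcp_rot: [1.0, -0.007, 0.001, -0.0]
contact_force: [-0.7, 0.3, 1.0]
opening: 0.305
finger_force: 0.0
557 [192. 266.] ((-32.07243347167969, 41.2475471496582), (7.125212669372559, 37.26755142211914), 80.63424682617188) [-50.  38.] [-13.  48.]
2340 [271. 243.] ((-21.48178482055664, 8.495979309082031), (15.625856399536133, 59.7032585144043), 2.342723846435547) [-29. -22.] [-13.  38.]
388 [366. 262.] ((-31.071983337402344, -38.65423583984375), (35.56499099731445, 5.35846471786499), 6.6620049476623535) [-48. -43.] [-13. -35.]
```

View pics/w7.png

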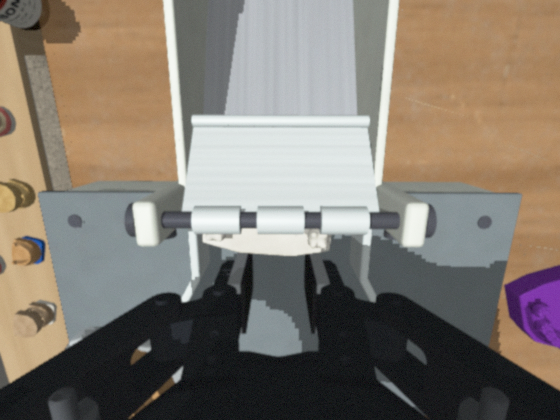

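The flap (195-370, row 120-205) is swung in over the cast, whose heel shows at row 243. About 10 mm more.

```bash
python3 -m crank '[[[3,0,0],0,177],[[6,0,0],0,177],[[9,0,0],0,177],[[11,0,0],0,177],[[11,0,0],0,177],[[11,0,0],0,177],[[11,0,0],0,177]]'; python3 jaw.py wrist w8.png
```

```text
time: 11.25
eef_pos: [0.5374, 0.108, 0.0593]
tcp_rot: [1.0, -0.007, -0.0, -0.0]
contact_force: [0.2, -0.4, -0.6]
opening: 0.308
finger_force: 0.0
76 [372. 226.] ((-1.751024603843689, -38.886390686035156), (5.2360334396362305, 3.3814537525177), 27.62389373779297) [ -5. -40.] [ -0. -36.]
299 [195. 277.] ((-30.272132873535156, 41.008750915527344), (5.406710147857666, 27.784439086914062), 83.16309356689453) [-44.  38.] [-16.  45.]
234 [364. 279.] ((-27.5650634765625, -37.57017517089844), (21.605972290039062, 3.167133331298828), 1.107582926750183) [-38. -39.] [-17. -36.]
```

View pics/w8.png

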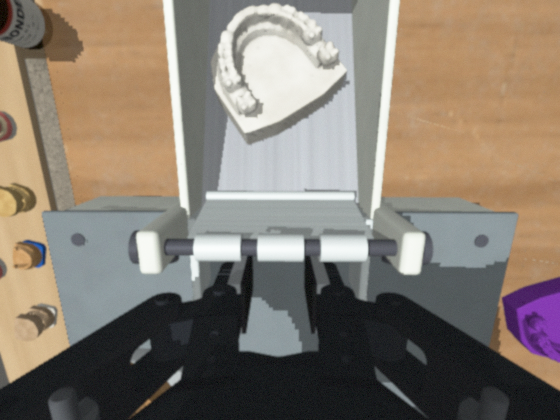

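The cast at (278,75) went through onto the slide, and the flap is already falling back. I'll draw the fingers back and lift.

```bash
python3 -m crank '[[[-15,0,0],0,177],[[-40,0,0],0,177],[[-70,0,0],0,177],[[-95,0,0],0,177],[[-105,0,-20],0,177],[[-105,0,-60],0,177],[[-105,0,-110],0,177],[[-105,0,-130],0,177],[[-105,0,-130],0,177],[[-105,0,-130],0,177]]'
python3 - <<'E'
from h import *
c=cam('wrist','w9.png');d=cam('scene')
cv2.imwrite('pics/end.png',np.hstack([c['frame'][:,:400],cv2.resize(d['frame'][60:270,160:360],(400,420))]))
P=cloud(d);C=tochute(P,np.array([.565,.107]),-.019)*1000
hsv=cv2.cvtColor(d['frame'],cv2.COLOR_BGR2HSV)
m=(C[...,0]>12)&(C[...,0]<108)&(abs(C[...,1])<36)&(P[...,2]>C[...,0]*-.000445+.062)
print('jaw on slide',m.sum(),C[m].min(0),C[m].max(0))
E
```

```text
time: 12.3
eef_pos: [0.4323, 0.1095, 0.189]
tcp_rot: [1.0, -0.007, 0.0, -0.0]
contact_force: [-0.6, -0.1, -0.3]
opening: 0.307
finger_force: 0.0
jaw on slide 524 [ 49.69386712 -24.17783071] [107.70031513  28.80240501]
```

View pics/end.png

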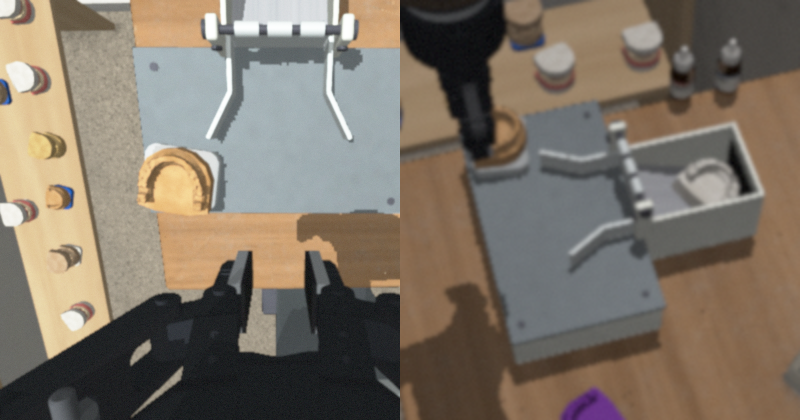

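The jaw lies at the foot of the slide (right panel, about (710,183)), the flap hangs shut, the based cast still stands in place, and the gripper touches nothing.

```bash
python3 -m crank '[[[0,0,0],0,177],[[0,0,0],0,177],[[0,0,0],0,177],[[0,0,0],0,177],[[0,0,0],0,177]]'; python3 -c "
from plant import ctrl; print(ctrl.sign_off())"
```

```text
time: 12.9
eef_pos: [0.4325, 0.1095, 0.1892]
tcp_rot: [1.0, -0.007, -0.0, -0.0]
contact_force: [0.5, -0.1, 0.7]
opening: 0.309
finger_force: 0.0
the job is handed in; nothing more can be done
None
```

The low jaw cast was pushed across the deck, along the lane and through the flap; it lies at the foot of the slide with the flap shut behind it and the based cast still standing in place, and I handed the job in at about 13 s.

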